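# Pack the gym-locker tray

### The job

Make up the gym-locker tray: slide the plywood tray along the shelf until its small pocket is under the key held in the spring clip on the pegboard, then squeeze the clip's handles so the key drops into the pocket, and let the clip spring shut. Pack the padlock, lying flat, and the cup, upright, side by side on the floor of the tray's long bay. Leave the tray flat on the shelf and do not disturb the other things.

Things in the scene. Friction and masses are not known exactly. Their poses are not given: they have to be found in the camera images.
- trigger (a joint): Hinge (rad) of the clip's movable handle, the trigger; level axis 135 mm above the shelf, along board y. The clip is fixed, jaws down, handles up. About 0 with the key in the jaws, about -0.2 when empty; grows as the trigger is squeezed towards the fixed grip, stop at 0.35. The spring resists with 5 to 9 N at the handle; the key is free by 0.25.
- trigger_pad (a point): Point on the outer face of the trigger, 187 mm above the shelf. The trigger is a black plastic plate 28 mm wide (along board y), top 206 mm above the shelf, on the board's -x side of the clip. At rest 57 mm lies between this point and the grip_pad, about 41 mm when squeezed to the stop. The moving steel jaw is its lower end.
- grip_pad (a point): Point on the outer face (looking to the board's +x) of the clip's fixed grip, an upright black plate 28 mm wide and 6 mm thick, 130 to 208 mm above the shelf; the point is 187 mm above it. Squeeze along the board's x from above. The steel bracket to the board leaves the clip 126 to 140 mm above the shelf.
- clip_mouth (a point): Centre of the space between the clip's steel jaws, 100 mm above the shelf, 110 mm in front (-y) of the board. The jaws end 82 mm above the shelf. The axes are the board's.
- board: White perforated pegboard on an MDF partition, fixed, 380 mm long (x), 16 mm thick (y), 250 mm high, origin at the centre of its underside. Its -y side carries the clip and, 130 mm to -x of it, a small plastic key hook.
- key: Padlock key with a thick black plastic bow (12 x 26 x 30 mm) and a round-tipped brass blade 29 mm long, 44 mm from the bow's centre to the tip. Origin at the bow's centre, z from blade to bow. At first it hangs blade down between the jaws, bow centre 100.5 mm and blade tip 56 mm above the shelf. 30 g.
- tray: Loose open plywood tray, 130 (x) x 270 (y) x 45 mm high, walls and floor 8 mm thick, origin at the centre of its underside, 0.6 kg. A 6 mm cross wall as high as the rim, centred at y = +42 mm, parts it into a small pocket (+y end) and a long bay (-y end). Initially its pocket end points roughly to the clip's side.
- tray_pocket (a point): Centre of the floor of the tray's small pocket (114 x 82 mm inside), 86 mm to +y of the tray's origin, 8 mm above its underside; axes as the tray's.
- tray_bay (a point): Centre of the floor of the tray's long bay (114 mm in x, 166 mm in y inside), 44 mm to -y of the tray's origin, 8 mm above its underside; axes as the tray's.
- tray_end (a point): Middle of the top edge of the tray's end wall at its -y end (8 mm thick, can be pinched from above), 45 mm above the tray's underside, 131 mm to -y of its origin.
- padlock: Steel padlock lying flat: body 46 (x) x 40 (y) x 22 mm, with a dark shackle that reaches 48 mm to +y of the origin, 30 mm wide. Origin at the centre of the body's underside. 0.15 to 0.3 kg.
- cup: Teal ceramic cup, standing, no handle: outside diameter at most 64 mm at the rim, 80 mm high, wall 4 mm, origin at the centre of its underside. About 0.18 kg.
- hairbrush: Wooden hair brush lying bristles down, 185 mm long (y), 55 mm wide, 24 mm high; bystander, origin at its underside.
- deodorant: Bare aluminium can, diameter 44 mm, 120 mm high; bystander, origin at its underside.
- soap_case: White plastic soap case 60 x 95 x 32 mm; bystander, origin at its underside.
- cream_jar: White plastic jar, diameter 56 mm, 45 mm high; bystander, origin at its underside.
- comb: Black flat comb 30 x 150 x 6 mm; bystander, origin at its underside.
- glasses_case: Brown hard glasses case 60 x 155 x 35 mm; bystander, origin at its underside.
Mind the look-alikes: they are no part of the job. Leave any blue or turquoise look-alike of the padlock alone.

How it is judged:
On the way, in this order (a step that is already met when the one before it is completed fails the run):
1. the tray stands on the shelf with its small pocket under the clip (the mouth of the clip over the pocket, within 40 mm in tray x and 27 mm in tray y of its centre) while the clip still holds the key (x of clip_mouth in the frame of tray_pocket between -0.04 and 0.04 m and y of clip_mouth in the frame of tray_pocket between -0.027 and 0.027 m and distance between key and clip_mouth below 0.015 m and height (world z) of tray below 0.01 m and value of joint trigger below 0.1 rad), for 0.2 s.
2. the trigger is squeezed past 0.2 rad with the pocket still under the clip (x of clip_mouth in the frame of tray_pocket between -0.04 and 0.04 m and y of clip_mouth in the frame of tray_pocket between -0.027 and 0.027 m and value of joint trigger above 0.2 rad), for 0.05 s.
3. the key lies in the small pocket and the trigger is let go (below 0.05 rad) (x of key in the frame of tray_pocket between -0.06 and 0.06 m and y of key in the frame of tray_pocket between -0.045 and 0.045 m and z of key in the frame of tray_pocket between -0.005 and 0.045 m and value of joint trigger below 0.05 rad), for 0.2 s.
At the end, for the whole second after the job is handed in: Key in the small pocket (bow centre under 45 mm over its floor); trigger let go (under 0.05 rad); padlock flat (0.2 rad) and cup upright (0.15 rad) on the bay floor (cup base within 8 mm), inside the bay walls; tray flat on the shelf (0.05 rad, 10 mm); all at rest (0.02 m/s) (all of step 3 and x of padlock in the frame of tray_bay between -0.045 and 0.045 m and y of padlock in the frame of tray_bay between -0.075 and 0.075 m and z of padlock in the frame of tray_bay between -0.004 and 0.028 m and angle between the z axis of padlock and the z axis of tray, either way round below 0.2 rad and x of cup in the frame of tray_bay between -0.035 and 0.035 m and y of cup in the frame of tray_bay between -0.06 and 0.06 m and z of cup in the frame of tray_bay between -0.004 and 0.008 m and angle between cup's own z axis and vertical below 0.15 rad and angle between tray's own z axis and vertical below 0.05 rad and height (world z) of tray below 0.01 m and linear speed of each of key, padlock, cup, tray below 0.02 m/s); the robot touches nothing.
It fails at once if a bystander is disturbed (moved more than 30 mm) (distance of any of hairbrush, deodorant, soap_case, cream_jar, comb, glasses_case from where it was at the start of the episode above 0.03 m).
It fails at once if the cup is tipped more than 0.8 rad (angle between cup's own z axis and vertical above 0.8 rad).
It also fails if it takes over 72 s, if anything falls off the work surface, if the arm or the gripper's body presses on something with over 40 N, if the wrist force passes 120 N, or if a joint passes its speed limit or range.

### The arm

A 6-joint arm with a two-finger parallel gripper is mounted at the origin on the work surface. World frame = base frame: x ahead of the robot, y to its left, z up, the work surface at z = 0. Lengths are in m, angles in rad, forces in N, time in s.
With the tool pointing down it reaches from about 0.35 to 0.975 m from the base axis. Payload 4.9 kg.
Tool frame: the origin (TCP) lies at the very end of the fingers, on their centre line; the grasp point (between the pads) lies 19 mm behind it; z points along the fingers, y is the line along which they close (so a half turn about z gives the same grasp; the last joint's range is limited). The gripper opens to 85 mm and grips with 20 to 120 N. Pads are 22 mm wide; open, the fingers measure 114 mm over their backs; the gripper's body (76 mm by 85 mm) begins 54 mm behind the grasp point. The pads swing forward as they close: fully open they stand 13 mm farther back than shut.
Start: joints at [-0.119, 0.053, 1.613, -0, 1.476, -0.119], TCP at [0.625, 0, 0.231] pointing down, gripper open.
Joint ranges: [-3.01, 3.01], [-1.01, 2.22], [0.06, 2.58], [-1.02, 4.17], [0.09, 2.62], [-3.14, 3.14]. Speed limits (rad/s): [2.57, 2.57, 3.14, 3.14, 3.14, 3.14].

### API

Orientations are given as a unit quaternion [w, x, y, z].
In Python, from plant import monitor, vision, manip gives the robot as it stands. The module is installed in compiled form; this text tells all that it offers.
- The arm moves only by the tool arm_command, never from a script. Its argument "rows" is a list of rows, each a list of 3 entries, a list of its own where there are three numbers: the finger opening in mm, from 0 to 85.4, then the shift along the world's x, y, z in units of 30 cm (1.0 is 30 cm), then the turn, a rotation vector about the world's x, y, z in units of pi/2 rad (1.0 is pi/2 rad). In form: [[claw, [x, y, z], [wx, wy, wz]], ...]. A call has 1 to 12 rows; each row is the pose to reach, as a shift and turn from the pose commanded when the call began; what a row does not reach only later rows make up. A row lasts 1/12 s, in which the tool goes at most 41.7 mm and 7.16 degrees, less where a joint would pass 70% of its speed; a pose out of reach is approached as far as the arm can. A call with a number of a shift or a turn outside -1 to 1 is refused whole. A call with a gripper value outside its range is refused whole. The fingers move at their own pace and stop on an object; the grip force is fixed at half the most. Time passes only in rows, so rows that repeat a pose let the fingers close. It gives the time, the measured TCP pose, the force, the opening and the grip force at its end, in the units of the state.
- monitor.state(): the state, without advancing time (a new reading comes with each control period).
- vision.grab_frame(name): name is "scene" or "side" or "wrist"; returns a dict with "color" (384x512x3 uint8, red, green, blue), "z_map" (384x512 float32, m along the optical axis (not along the pixel's ray), 0 where there is no reading), "mtx" (3x3 intrinsics, pixels), "k1" (the pictures are not rectified: a ray, as slopes to the right and down, at radius r is drawn at 1 + k1 r^2 times it, then the intrinsics apply), "R" (3x3) and "t" (3): a world point X has camera coordinates R X + t. Camera axes: x right, y down, z forward; pixel columns grow to the right and rows downward; lengths in m; the calibration is good to about 2 mm. A picture is of the moment at which its call begins.
- manip.job_done(): hands the job in; it is judged then, once.
The state is a dict: "time": time; "joint_pos": joint angles; "joint_vel": joint speeds; "joint_efforts": joint torques, N m; "tool_pos": TCP position; "tool_rot": TCP orientation; "contact_force": force on the tool from outside, world axes, zero at the start; "ft_torque": the same for the moment, N m; "gripper_width": opening from 0.0 (shut) to 1.0 (fully open); "grasp_force": force on a finger pad.
Only numpy, scipy, OpenCV 4.12 (cv2) and the standard library are available. Lean on these libraries where they do the work, as an engineer would, in place of code of your own. Each camera call takes 0.05 s, during which the arm holds its last target. There are 200 camera calls.

## Working session

There is one attempt and no reset: what is moved stays moved. The work goes in short steps, Python scripts to look and compute and a tool call to move; the robot and the scene stay as the last step left them, time stands still between calls to the robot, and variables do not carry over. Pictures are saved under pics/ and viewed, at most 13 in all, crops included, and the job is handed in when it is done.

Besides the shell and the picture viewer there is one more tool, called after "Emit:" as name([rows], argument=value, ...), one row to a line, values as JSON. arm_command: Moves the arm, as the interface text tells. Shifts and turns lie within -1 to 1; 1 stands for 30 cm of shift or pi/2 rad of turn. Its arguments: {"type":"object","properties":{"rows":{"type":"array"}},"required":["rows"]}

```bash
mkdir -p pics
cat > h.py <<'E'
import numpy as np, cv2
from plant import monitor, vision, manip
def grab(n,save=None):
    f=vision.grab_frame(n)
    np.savez(f'{n}.npz',**f)
    if save: cv2.imwrite('pics/'+save,f['color'][:,:,::-1])
    return f
def load(n): return dict(np.load(f'{n}.npz'))
def ray(f,uv):
    uv=np.array(uv,float).reshape(-1,1,2)
    d=np.array([float(f['k1']),0,0,0])
    n=cv2.undistortPoints(uv,f['mtx'].astype(float),d)[:,0]
    D=np.c_[n,np.ones(len(n))]@f['R']
    return -f['R'].T@f['t'],D
def onz(f,uv,z):
    o,D=ray(f,uv); return o+D*((z-o[2])/D[:,2])[:,None]
def cloud(f):
    h,w=f['z_map'].shape
    u,v=np.meshgrid(np.arange(w),np.arange(h))
    o,D=ray(f,np.stack([u,v],-1).reshape(-1,2))
    P=o+D*f['z_map'].reshape(-1,1)
    P[f['z_map'].ravel()==0]=np.nan
    return P.reshape(h,w,3)
def proj(f,X):
    c=np.atleast_2d(X)@f['R'].T+f['t']; s=c[:,:2]/c[:,2:]
    s=s*(1+f['k1']*(s**2).sum(1,keepdims=True))
    return s@f['mtx'][:2,:2].T+f['mtx'][:2,2]
E
python3 - <<'E'
from h import *
a=grab('scene');b=grab('side');c=grab('wrist')
im=np.vstack([np.hstack([a['color'],b['color']])])
cv2.imwrite('pics/a.png',a['color'][:,:,::-1]);cv2.imwrite('pics/b.png',b['color'][:,:,::-1]);cv2.imwrite('pics/c.png',c['color'][:,:,::-1])
for f in(a,b,c): print(-f['R'].T@f['t'],f['R'][2],f['k1'],(f['z_map']>0).mean())
s=monitor.state();print(s)
E
```

```text
[ 1.0816917  -0.8764798   1.47857844] [-0.31713981  0.50661902 -0.80172284] -0.03425578635966448 0.996002197265625
[ 0.45634162 -0.82461937  0.86261215] [ 0.06556447  0.73641217 -0.67334866] -0.05851987321439775 0.9959767659505209
[0.62445849 0.07830719 0.37211846] [-0.00098205 -0.30319613 -0.95292767] -0.034989497923579894 0.9960530598958334
{'time': 0.15, 'joint_pos': array([-1.19002380e-01,  5.32144027e-02,  1.61397248e+00, -1.36549376e-05,
        1.47601589e+00, -1.19005014e-01]), 'joint_vel': array([-1.23573841e-04, -2.51380264e-03, -5.39571086e-03, -7.91590497e-04,
        4.44841251e-05,  1.12315491e-03]), 'joint_efforts': array([ 5.10442842e-04, -3.94241810e+01, -3.70721948e+01, -1.15854355e-04,
        4.61802789e-03,  5.00508997e-05]), 'tool_pos': array([6.24511615e-01, 5.34967068e-05, 2.30343401e-01]), 'tool_rot': array([-6.28618576e-04,  7.07105160e-01,  7.07107944e-01, -5.02993152e-04]), 'contact_force': array([-0.28395246, -0.54218224, -0.58040214]), 'ft_torque': array([ 0.06045846, -0.02527245,  0.00256147]), 'grasp_force': 0.0, 'gripper_width': 1.0021816276142164}
```

View pics/a.png

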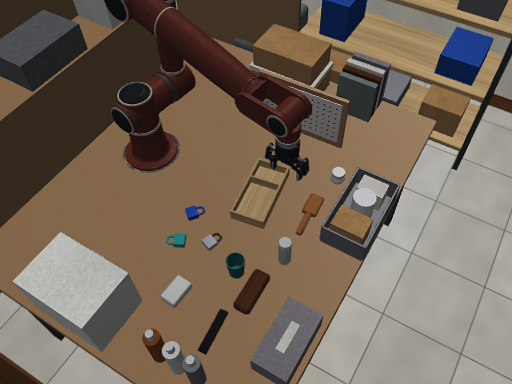

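View pics/b.png

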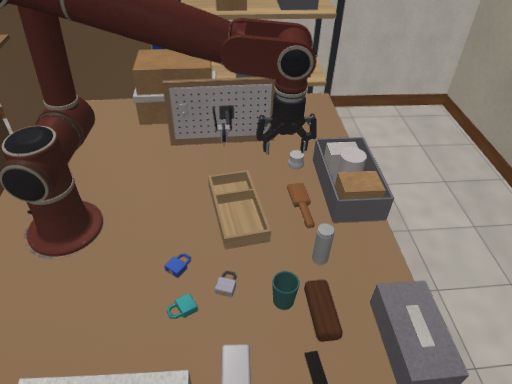

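Run:
```python
from h import *
b=load('side');P=cloud(b);a=load('scene');Q=cloud(a)
g=b['color'][:,:,::-1]
c1=cv2.resize(g[75:160,150:290],None,fx=5.5,fy=5.5,interpolation=2)
c2=cv2.resize(g[240:330,150:310],None,fx=4.8,fy=4.8,interpolation=2)
cv2.imwrite('pics/clip.png',c1);cv2.imwrite('pics/lock.png',c2)
for f,R,n in((b,P,'side'),(a,Q,'scene')):
    hsv=cv2.cvtColor(f['color'],cv2.COLOR_RGB2HSV)
    x,y,z=np.moveaxis(R,-1,0)
    print(n,'table z',np.nanmedian(z[(x>.3)&(x<.8)&(y>-.4)&(y<0)]))
    # above-table blobs
    m=((z>.008)&(z<.15)&(x>.25)&(x<.95)&(y>-.55)&(y<.5)).astype(np.uint8)
    k,L,st,_=cv2.connectedComponentsWithStats(m)
    for i in range(1,k):
        if st[i,4]<40: continue
        w=L==i; zz=z[w]; top=w&(z>np.percentile(zz,90)-.006)
        r=cv2.minAreaRect(R[top][:,:2].astype(np.float32)*1000)
        print(st[i],'zmax %.3f'%np.percentile(zz,95),'rect',np.round(r[0]),np.round(r[1]),round(r[2]),'col',f['color'][w].mean(0).round())
```

```text
side table z 0.003747306100007508
[ 166  105  107   42 3048] zmax 0.144 rect [467. 335.] [366. 127.] 1 col [103.  96.  92.]
[ 313  137   81   86 5080] zmax 0.127 rect [865.  77.] [119. 191.] 1 col [104.  95.  88.]
[288 150  16  19 248] zmax 0.049 rect [717. 249.] [49. 47.] 81 col [135. 131. 131.]
[ 208  170   63   78 3079] zmax 0.047 rect [503.  32.] [131. 275.] 9 col [132. 111.  82.]
[287 183  28  45 589] zmax 0.028 rect [701.  35.] [ 54. 185.] 5 col [121.  81.  52.]
[312 224  23  41 653] zmax 0.123 rect [ 715. -164.] [39. 40.] 64 col [110. 110. 107.]
[165 254  26  23 324] zmax 0.025 rect [ 339. -162.] [65. 47.] 51 col [ 59.  80. 142.]
[214 271  23  26 366] zmax 0.025 rect [ 462. -231.] [63. 46.] 69 col [130. 124. 130.]
[272 272  28  37 802] zmax 0.082 rect [ 598. -285.] [61. 61.] 35 col [37. 62. 59.]
[ 304  279   38   62 1548] zmax 0.039 rect [ 686. -325.] [ 55. 150.] 2 col [73. 47. 33.]
[ 370  281   99  103 6789] zmax 0.086 rect [ 871. -420.] [232. 123.] 90 col [107. 103. 106.]
[167 293  31  26 434] zmax 0.026 rect [ 363. -289.] [39. 46.] 27 col [ 55. 127. 124.]
[ 221  345   30   
[... 856 characters left out ...]
 [113. 110. 114.]
[165 234  21  13 184] zmax 0.026 rect [ 353. -301.] [64. 46.] 34 col [ 37. 109. 106.]
[278 237  13  28 327] zmax 0.124 rect [ 715. -165.] [36. 40.] 30 col [ 98. 102. 101.]
[224 252  21  26 376] zmax 0.082 rect [ 598. -288.] [62. 64.] 54 col [17. 43. 42.]
[233 269  37  46 852] zmax 0.039 rect [ 686. -330.] [ 57. 149.] 2 col [55. 33. 22.]
[161 276  31  31 549] zmax 0.036 rect [ 475. -456.] [93. 60.] 87 col [148. 147. 147.]
[129 281  13  23 117] zmax 0.140 rect [ 390. -541.] [15.  4.] 87 col [78. 77. 74.]
[ 250  297   73   87 3500] zmax 0.086 rect [ 869. -424.] [121. 229.] 0 col [102.  99. 102.]
[209 319  16  11  42] zmax 0.013 rect [ 644. -476.] [54. 26.] 85 col [27. 25. 24.]
```

View pics/clip.png

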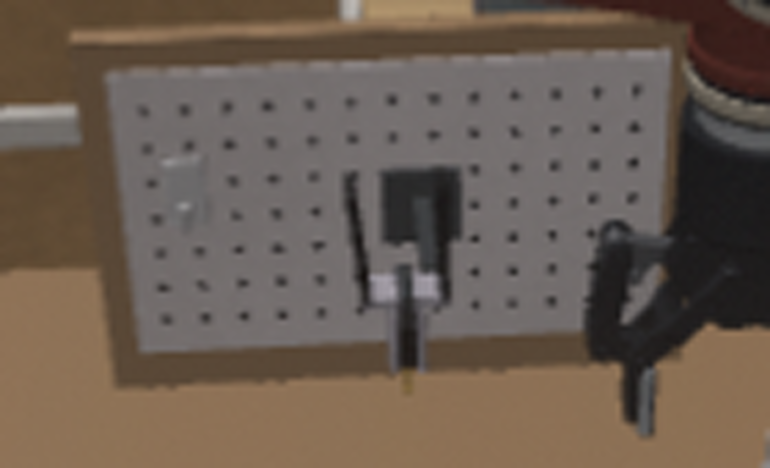

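View pics/lock.png

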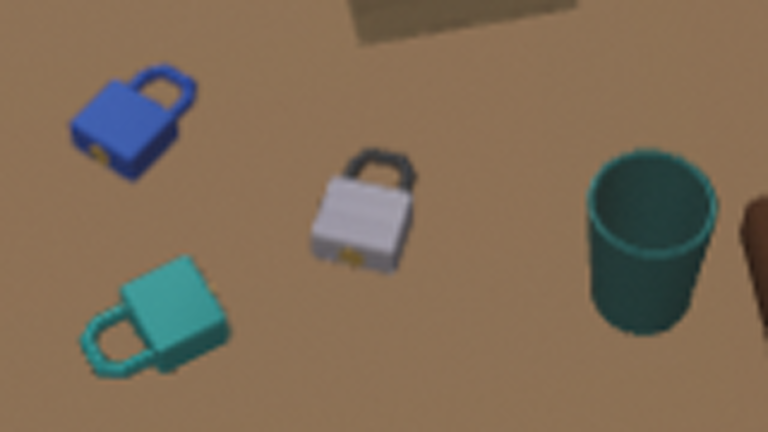

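Run:
```python
from h import *
b=load('side');P=cloud(b);a=load('scene')
x,y,z=np.moveaxis(P,-1,0)
m=(z>.03)&(z<.24)&(y>.28)&(y<.45)&(x>.25)&(x<.7)
gray=b['color'].std(-1)<12; 
q=P[m&gray&(b['color'].mean(-1)>90)]
n=(q[:,0]>.3)&(q[:,0]<.62); c=np.polyfit(q[n,0],q[n,1],1); 
r=q[n,1]-np.polyval(c,q[n,0]);k=abs(r)<.01;c=np.polyfit(q[n,0][k],q[n,1][k],1);print('front face y=ax+b',c,'yaw',np.arctan(c[0]))
tip=onz(b,[[150+407/5.5-.4,75+390/5.5-.4]],.056)[0];print('tip',tip)
ct=np.array([tip[0],np.polyval(c,tip[0])]);print('dist to board',(ct[1]-tip[1])*np.cos(np.arctan(c[0])))
for nm,uv,h in(('trig top',(350,175),.206),('trigbot',(362,310),.11),('gripR',(460,170),.208),('gripL box',(381,170),.208)):
    print(nm,onz(b,[[150+uv[0]/5.5-.4,75+uv[1]/5.5-.4]],h)[0])
cl=(x>.38)&(x<.56)&(y<np.polyval(c,x)-.05)&(z>.06)&(z<.24)&(y>.1)
for lo in np.arange(.06,.22,.02):
    s=P[cl&(z>=lo)&(z<lo+.02)]
    if len(s)>2: print('%.2f'%lo,len(s),s[:,0].min().round(3),s[:,0].max().round(3),np.median(s,0).round(3))
print(proj(a,[tip]))
```

```text
front face y=ax+b [0.02774174 0.37670142] yaw 0.027734625536342927
tip [0.47435947 0.29948315 0.056     ]
dist to board 0.09034306554689146
trig top [0.44537217 0.30430143 0.206     ]
trigbot [0.44870514 0.30879391 0.11      ]
gripR [0.50890654 0.30282051 0.208     ]
gripL box [0.46335187 0.30545181 0.208     ]
0.06 10 0.472 0.476 [0.474 0.286 0.073]
0.08 22 0.463 0.483 [0.473 0.278 0.093]
0.10 40 0.463 0.483 [0.473 0.279 0.112]
0.12 92 0.451 0.5 [0.477 0.282 0.137]
0.14 55 0.448 0.5 [0.485 0.284 0.144]
0.16 28 0.446 0.5 [0.494 0.277 0.17 ]
0.18 23 0.443 0.5 [0.494 0.279 0.189]
0.20 28 0.441 0.499 [0.471 0.283 0.208]
[[288.92308835 136.90950887]]
```

Emit:
arm_command([
  [85, [-0.337, -0.333, 0], [0, 0, -0.9]],
  [85, [-0.337, -0.333, 0], [0, 0, -0.9]],
  [85, [-0.337, -0.333, 0], [0, 0, -0.9]],
  [85, [-0.337, -0.333, 0], [0, 0, -0.9]],
  [85, [-0.337, -0.333, 0], [0, 0, -0.9]],
  [85, [-0.337, -0.333, 0], [0, 0, -0.9]],
  [85, [-0.337, -0.333, 0], [0, 0, -0.9]],
  [85, [-0.337, -0.333, 0], [0, 0, -0.9]],
  [85, [-0.337, -0.333, 0], [0, 0, -0.9]],
  [85, [-0.337, -0.333, 0], [0, 0, -0.9]],
  [85, [-0.337, -0.333, 0], [0, 0, -0.9]],
  [85, [-0.337, -0.333, 0], [0, 0, -0.9]],
])

```text
time: 1.15
tool_pos: [0.5236, -0.0998, 0.2309]
tool_rot: [-0.0, 0.997, 0.076, -0.0]
contact_force: [1.1, 0.6, -0.1]
gripper_width: 0.997
grasp_force: 0.0
```

Run:
```python
from h import *
a=grab('scene');w=grab('wrist');b=load('side')
A=cloud(a);W=cloud(w)
for f,C,n in((a,A,'scene'),(w,W,'wrist'),(b,cloud(b),'side')):
    x,y,z=np.moveaxis(C,-1,0)
    hsv=cv2.cvtColor(f['color'],cv2.COLOR_RGB2HSV)
    m=(z>.036)&(z<.056)&(x>.4)&(x<.63)&(y>-.13)&(y<.19)
    p=C[m]
    if len(p)>50:
        r=cv2.minAreaRect(p[:,:2].astype(np.float32)*1000);print(n,len(p),r)
x,y,z=np.moveaxis(A,-1,0)
s=(z>.07)&(z<.24)&(x>.4)&(x<.56)&(y>.2)&(y<.345)
for lo in np.arange(.06,.22,.02):
    t=s&(z>=lo)&(z<lo+.02); q=A[t]
    if len(q)>2: print('%.2f'%lo,len(q),q.min(0).round(3),q.max(0).round(3),np.median(q,0).round(3))
s=(z>.03)&(z<.24)&(x>.29)&(x<.64)&(y>.345)&(y<.41)
q=A[s]; 
for x0 in np.arange(.3,.64,.05):
    k=q[abs(q[:,0]-x0)<.02]
    if len(k): print('%.2f'%x0,len(k),np.percentile(k[:,1],[5,20,50,80,95]).round(3))
im=np.hstack([cv2.resize(a['color'][75:155,245:355],None,fx=5,fy=5,interpolation=2)])
cv2.imwrite('pics/d.png',im[:,:,::-1]);print(monitor.state()['tool_pos'])
```

```text
scene 583 ((503.1147155761719, 29.106369018554688), (133.379150390625, 280.126708984375), 8.936827659606934)
wrist 6063 ((502.8564453125, 32.628150939941406), (130.72900390625, 270.288818359375), 9.113390922546387)
side 941 ((503.4438781738281, 30.81189727783203), (130.79690551757812, 276.32781982421875), 9.142510414123535)
0.08 23 [0.464 0.269 0.081] [0.486 0.303 0.1  ] [0.481 0.277 0.09 ]
0.10 27 [0.463 0.268 0.101] [0.487 0.294 0.119] [0.475 0.277 0.111]
0.12 79 [0.449 0.268 0.122] [0.499 0.345 0.14 ] [0.476 0.287 0.134]
0.14 53 [0.446 0.27  0.14 ] [0.501 0.334 0.16 ] [0.474 0.287 0.144]
0.16 42 [0.444 0.273 0.16 ] [0.5   0.3   0.179] [0.451 0.284 0.171]
0.18 27 [0.444 0.271 0.183] [0.504 0.3   0.199] [0.496 0.284 0.192]
0.20 31 [0.439 0.268 0.2  ] [0.502 0.301 0.212] [0.494 0.288 0.204]
0.30 231 [0.378 0.38  0.383 0.387 0.389]
0.35 359 [0.375 0.38  0.383 0.387 0.39 ]
0.40 285 [0.379 0.383 0.386 0.388 0.392]
0.45 271 [0.38  0.384 0.386 0.389 0.393]
0.50 384 [0.37  0.382 0.387 0.39  0.394]
0.55 369 [0.384 0.386 0.389 0.392 0.396]
0.60 386 [0.385 0.388 0.391 0.394 0.397]
[ 0.52366259 -0.09980817  0.23090436]
```

View pics/d.png

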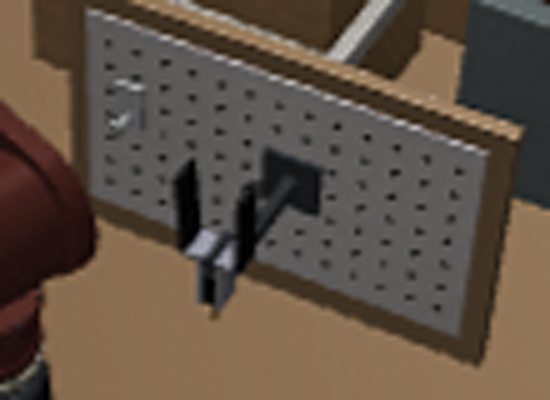

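Emit:
arm_command([
  [85, [0, 0.005, -0.14], [0, 0, 0]],
  [85, [0, 0.005, -0.28], [0, 0, 0]],
  [85, [0, 0.005, -0.42], [0, 0, 0]],
  [50, [0, 0.005, -0.56], [0, 0, 0]],
  [50, [0, 0.005, -0.65], [0, 0, 0]],
  [50, [0, 0.005, -0.7], [0, 0, 0]],
  [30, [0, 0.005, -0.7], [0, 0, 0]],
  [15, [0, 0.005, -0.7], [0, 0, 0]],
  [0, [0, 0.005, -0.7], [0, 0, 0]],
  [0, [0, 0.005, -0.7], [0, 0, 0]],
  [0, [0, 0.005, -0.7], [0, 0, 0]],
  [0, [0, 0.005, -0.7], [0, 0, 0]],
])

```text
time: 2.25
tool_pos: [0.5256, -0.0989, 0.0236]
tool_rot: [0.001, 0.997, 0.079, 0.002]
contact_force: [-0.6, 0.4, 4.6]
gripper_width: 0.079
grasp_force: 63.0
```

Emit:
arm_command([
  [0, [-0.003, 0.03, 0], [0, 0, 0]],
  [0, [-0.008, 0.08, 0], [0, 0, 0]],
  [0, [-0.013, 0.14, 0], [0, 0, 0]],
  [0, [-0.02, 0.2, 0], [0, 0, 0]],
  [0, [-0.025, 0.26, 0], [0, 0, 0]],
  [0, [-0.03, 0.32, 0], [0, 0, 0]],
  [0, [-0.035, 0.38, 0], [0, 0, 0]],
  [0, [-0.04, 0.44, 0], [0, 0, 0]],
  [0, [-0.045, 0.5, 0], [0, 0, 0]],
  [0, [-0.05, 0.54, 0], [0, 0, 0]],
  [0, [-0.051, 0.557, 0], [0, 0, 0]],
  [0, [-0.051, 0.557, 0], [0, 0, 0]],
])

```text
time: 3.25
tool_pos: [0.5103, 0.0698, 0.0235]
tool_rot: [0.0, 0.997, 0.079, 0.002]
contact_force: [-0.7, 0.9, 6.5]
gripper_width: 0.081
grasp_force: 63.4
```

```bash
cat > tray.py <<'E'
from h import *
def tray():
    for n in('scene','side','wrist'):
        f=grab(n);C=cloud(f);x,y,z=np.moveaxis(C,-1,0);c=f['color'].astype(int)
        m=(z>.036)&(z<.056)&(x>.38)&(x<.61)&(y>0.02)&(y<.36)&(c[...,0]-c[...,2]>20)
        p=C[m]
        if len(p)>50:
            r=cv2.minAreaRect(p[:,:2].astype(np.float32)*1000);print(n,len(p),np.round(r[0]),np.round(r[1]),round(r[2],1))
    print(monitor.state()['tool_pos'])
E
python3 - <<'E'
from tray import *
tray();a=load('scene');b=load('side')
cv2.imwrite('pics/e.png',np.hstack([cv2.resize(a['color'][90:230,220:340],(400,466)),cv2.resize(b['color'][75:215,160:280],(400,466))])[:,:,::-1])
E
```

```text
scene 325 [488. 196.] [132. 283.] 9.0
side 493 [487. 199.] [131. 279.] 9.4
wrist 9375 [506. 143.] [124. 175.] 18.9
[0.51026721 0.06977138 0.02350486]
```

View pics/e.png

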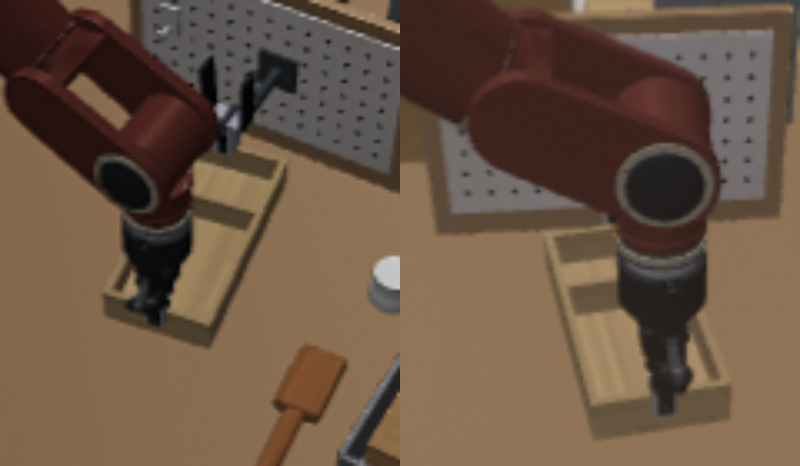

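Emit:
arm_command([
  [40, [0, 0, 0], [0, 0, 0]],
  [40, [0, 0, 0], [0, 0, 0]],
  [40, [0, 0, 0], [0, 0, 0]],
  [40, [0, 0, 0.1], [0, 0, 0]],
  [40, [0, 0, 0.23], [0, 0, 0]],
  [60, [0, 0, 0.37], [0, 0, 0.08]],
  [85, [0, 0, 0.5], [0, 0, 0.16]],
  [85, [0, 0, 0.64], [0, 0, 0.24]],
  [85, [0, 0, 0.77], [0, 0, 0.32]],
  [85, [-0.01, 0, 0.85], [0, 0, 0.4]],
  [85, [-0.03, 0.08, 0.85], [0, 0, 0.48]],
  [85, [-0.05, 0.2, 0.85], [0, 0, 0.56]],
])

```text
time: 4.4
tool_pos: [0.4948, 0.1275, 0.2792]
tool_rot: [0.001, 0.869, 0.494, 0.002]
contact_force: [0.5, 0.7, -0.9]
gripper_width: 0.996
grasp_force: 0.0
```

Emit:
arm_command([
  [85, [0, 0, 0], [0, 0, 0.08]],
  [85, [0, 0.03, 0], [0, 0, 0.16]],
  [85, [0, 0.06, 0], [0, 0, 0.24]],
  [85, [0, 0.1, 0], [0, 0, 0.32]],
  [85, [-0.03, 0.2, 0], [0, 0, 0.358]],
  [85, [-0.054, 0.34, 0], [0, 0, 0.358]],
  [85, [-0.054, 0.45, 0], [0, 0, 0.358]],
  [85, [-0.054, 0.514, 0], [0, 0, 0.358]],
  [85, [-0.054, 0.514, 0], [0, 0, 0.358]],
  [85, [-0.054, 0.514, 0], [0, 0, 0.358]],
])

```text
time: 5.23
tool_pos: [0.4769, 0.2833, 0.2756]
tool_rot: [-0.0, 0.698, 0.716, -0.001]
contact_force: [0.1, -0.4, -0.0]
gripper_width: 0.998
grasp_force: 0.0
```

Run:
```python
from tray import *
tray();a=load('scene');b=load('side');w=load('wrist')
s=monitor.state();print(s['tool_pos'],s['tool_rot'],s['contact_force'])
from scipy.spatial.transform import Rotation as Ro
q=s['tool_rot'];print(Ro.from_quat(np.r_[q[1:],q[0]]).as_matrix().round(3))
C=cloud(w);x,y,z=np.moveaxis(C,-1,0)
m=(z>.19)&(z<.222)&(x>.42)&(x<.53)&(y>.22)&(y<.34);L=m.astype(np.uint8)
k,L,st,_=cv2.connectedComponentsWithStats(L)
for i in range(1,k):
    if st[i,4]>15: p=C[L==i];print(st[i],p.min(0).round(3),p.max(0).round(3))
cv2.imwrite('pics/f.png',np.hstack([w['color'],cv2.resize(a['color'][60:200,220:340],(288,384))])[:,:,::-1])
```

```text
scene 517 [488. 196.] [133. 281.] 9.1
side 733 [488. 199.] [131. 279.] 9.3
wrist 3613 [488. 199.] [131. 272.] 9.2
[0.47745491 0.28185637 0.27602451]
[0.47745491 0.28185637 0.27602451] [ 6.89106846e-05  6.99148964e-01  7.14975942e-01 -3.51572547e-04] [-0.82768876  0.02724529 -0.62157237]
[[-0.022  1.    -0.   ]
 [ 1.     0.022 -0.001]
 [-0.001 -0.    -1.   ]]
[273 169  11  40 352] [0.493 0.278 0.19 ] [0.5   0.306 0.209]
[206 170  13  39 423] [0.441 0.277 0.19 ] [0.448 0.305 0.207]
```

View pics/f.png

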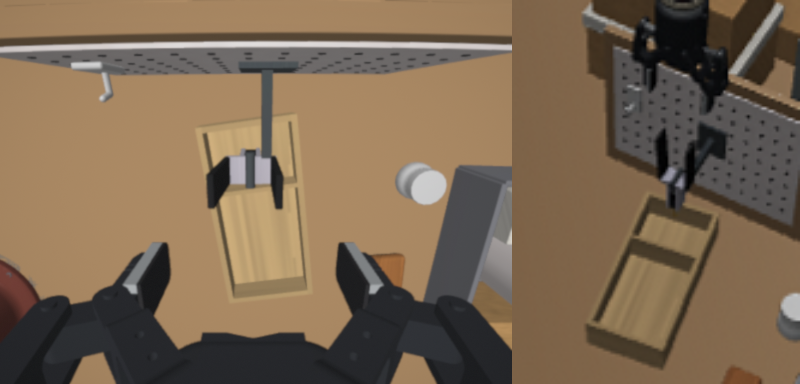

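Emit:
arm_command([
  [85.4, [-0.018, 0.02, 0], [0, 0, 0]],
  [85.4, [-0.018, 0.02, -0.1], [0, 0, 0]],
  [85.4, [-0.018, 0.02, -0.2], [0, 0, 0]],
  [85.4, [-0.018, 0.02, -0.3], [0, 0, 0]],
  [85.4, [-0.018, 0.02, -0.36], [0, 0, 0]],
  [85.4, [-0.018, 0.02, -0.36], [0, 0, 0]],
  [75, [-0.01, 0.02, -0.36], [0, 0, 0]],
  [66, [0.005, 0.02, -0.36], [0, 0, 0]],
  [60, [0.005, 0.02, -0.36], [0, 0, 0]],
  [60, [0.005, 0.02, -0.36], [0, 0, 0]],
])

```text
time: 6.22
tool_pos: [0.4785, 0.2893, 0.171]
tool_rot: [-0.001, 0.699, 0.715, -0.0]
contact_force: [-7.6, -1.9, 4.8]
gripper_width: 0.702
grasp_force: 4.3
```

Emit:
arm_command([
  [54, [0, 0, 0], [0, 0, 0]],
  [48, [0, 0, 0], [0, 0, 0]],
  [44, [0, 0, 0], [0, 0, 0]],
  [42, [0, 0, 0], [0, 0, 0]],
  [42, [0, 0, 0], [0, 0, 0]],
  [42, [0, 0, 0], [0, 0, 0]],
  [42, [0, 0, 0], [0, 0, 0]],
])

```text
time: 6.8
tool_pos: [0.479, 0.2899, 0.1737]
tool_rot: [-0.001, 0.699, 0.716, 0.001]
contact_force: [-8.9, -1.2, 13.6]
gripper_width: 0.497
grasp_force: 16.1
```

Run:
```python
from tray import *
f=grab('scene');g=grab('wrist')
cv2.imwrite('pics/g.png',np.hstack([g['color'],cv2.resize(f['color'][80:220,220:340],(288,384))])[:,:,::-1])
```

```text
(no output)
```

View pics/g.png

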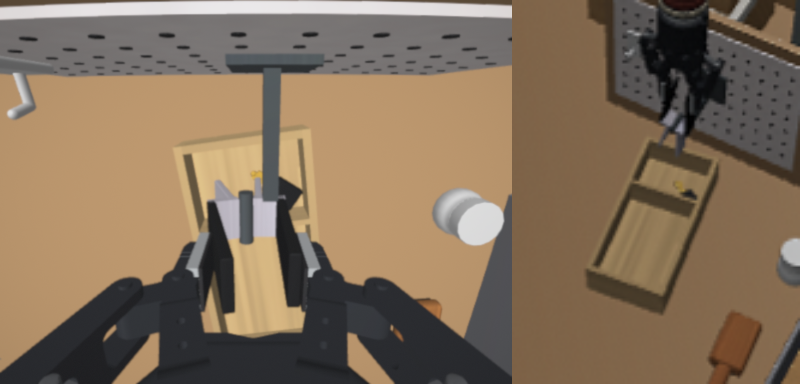

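Emit:
arm_command([
  [46, [0, 0, 0], [0, 0, 0]],
  [50, [0, 0, 0], [0, 0, 0]],
  [60, [0, 0, 0], [0, 0, 0]],
  [70, [-0.01, 0, 0], [0, 0, 0]],
  [85.4, [-0.02, 0, 0], [0, 0, 0]],
  [85.4, [-0.025, 0, 0], [0, 0, 0]],
  [85.4, [-0.025, 0, 0], [0, 0, 0]],
  [85.4, [-0.025, 0, 0.1], [0, 0, 0]],
  [85.4, [-0.025, 0, 0.22], [0, 0, 0]],
  [85.4, [-0.025, 0, 0.35], [0, 0, 0]],
  [85.4, [-0.025, -0.1, 0.4], [0, 0, 0]],
  [85.4, [-0.025, -0.2, 0.4], [0, 0, 0]],
])

```text
time: 7.9
tool_pos: [0.4747, 0.2298, 0.2966]
tool_rot: [0.004, 0.698, 0.716, 0.006]
contact_force: [0.7, -0.2, 0.1]
gripper_width: 0.997
grasp_force: 0.0
```

Run:
```python
from tray import *
tray()
f=load('scene');g=load('wrist')
cv2.imwrite('pics/i.png',np.hstack([cv2.resize(g['color'][60:260,150:350],(400,400)),cv2.resize(f['color'][120:180,250:310],(400,400),interpolation=2)])[:,:,::-1])
for n,q in(('scene',f),('wrist',g),('side',load('side'))):
    C=cloud(q);x,y,z=np.moveaxis(C,-1,0)
    m=(z>0)&(z<.06)&(x>.41)&(x<.56)&(y>.2)&(y<.34)&(q['color'].max(-1)<45)
    if m.sum()>3: print(n,m.sum(),C[m].min(0).round(3),C[m].max(0).round(3),np.median(C[m],0).round(3))
    # padlock & cup refresh
    m=(z>.016)&(z<.04)&(x>.42)&(x<.5)&(y>-.29)&(y<-.18)
    if m.sum()>20:
        r=cv2.minAreaRect(C[m][:,:2].astype(np.float32)*1000);b=m&(q['color'].mean(-1)>80)
        r2=cv2.minAreaRect(C[b&(z>.019)][:,:2].astype(np.float32)*1000)
        d=m&(q['color'].mean(-1)<70)
        print('lock',r,r2,C[b].max(0)[2],'shackle',C[d].mean(0).round(3) if d.sum() else None, d.sum(), 'topz',np.median(C[b&(z>.019)][:,2]))
    m=(z>.074)&(z<.09)&(x>.55)&(x<.65)&(y>-.34)&(y<-.24)
    if m.sum()>20:
        print('cup',cv2.minEnclosingCircle(C[m][:,:2].astype(np.float32)*1000),C[m][:,:2].min(0),C[m][:,:2].max(0),np.median(z[m]))
```

```text
scene 506 [487. 197.] [133. 281.] 9.4
side 744 [488. 200.] [131. 280.] 9.2
wrist 3791 [488. 199.] [131. 271.] 9.2
[0.4727897  0.2278558  0.29059374]
scene 6 [0.504 0.27  0.013] [0.517 0.283 0.022] [0.51  0.274 0.02 ]
lock ((461.9436340332031, -233.848876953125), (65.40275573730469, 47.662723541259766), 75.67814636230469) ((458.5123291015625, -244.06097412109375), (41.60317611694336, 46.158729553222656), 73.28629302978516) 0.03254404803553701 shackle [ 0.471 -0.227  0.018] 23 topz 0.022798834366359322
cup ((598.4194946289062, -287.980224609375), 32.555564880371094) [ 0.56702399 -0.31979144] [ 0.63037674 -0.25578139] 0.07890638786522874
wrist 24 [0.505 0.255 0.017] [0.529 0.275 0.02 ] [0.525 0.266 0.019]
lock ((461.73260498046875, -229.57937622070312), (66.76966094970703, 46.225799560546875), 71.5218734741211) ((457.4058837890625, -242.4583740234375), (39.31626892089844, 46.20488357543945), 70.82848358154297) 0.027436819786089806 shackle [ 0.472 -0.205  0.017] 12 topz 0.02278443278112452
cup ((597.7799682617188, -284.9117126464844), 32.344207763671875) [ 0.56679865 -0.31544101] [ 0.6297709  -0.25417297] 0.08022632778127603
```

View pics/i.png

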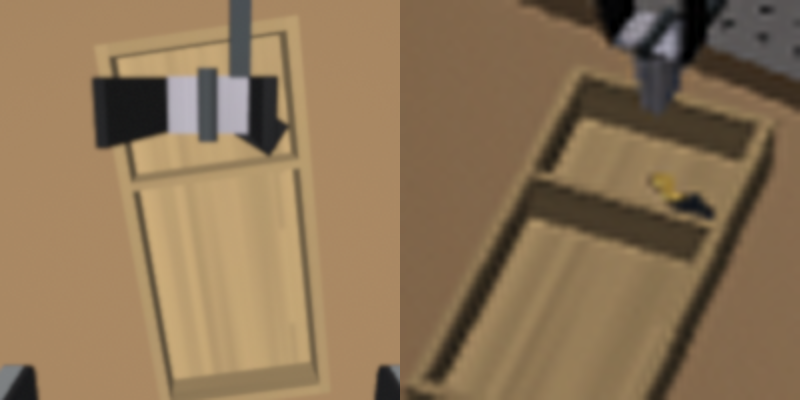

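Emit:
arm_command([
  [60, [0, -0.13, 0], [0, 0, -0.05]],
  [60, [0, -0.26, 0], [0, 0, -0.1]],
  [60, [0, -0.39, 0], [0, 0, -0.15]],
  [60, [0, -0.52, 0], [0, 0, -0.2]],
  [60, [0, -0.65, 0], [0, 0, -0.214]],
  [60, [-0.02, -0.78, -0.05], [0, 0, -0.214]],
  [60, [-0.04, -0.9, -0.15], [0, 0, -0.214]],
  [60, [-0.05, -1.0, -0.2], [0, 0, -0.214]],
])

```text
time: 8.72
tool_pos: [0.4565, -0.0723, 0.2275]
tool_rot: [0.001, 0.808, 0.589, 0.001]
contact_force: [0.8, 0.4, -0.8]
gripper_width: 0.699
grasp_force: 0.0
```

Emit:
arm_command([
  [65, [0, -0.13, 0], [0, 0, 0]],
  [65, [0, -0.26, 0], [0, 0, 0]],
  [65, [0, -0.39, 0], [0, 0, 0]],
  [65, [0, -0.5, 0], [0, 0, 0]],
  [65, [0, -0.5, 0], [0, 0, 0]],
  [65, [0, -0.5, 0], [0, 0, 0]],
])

```text
time: 9.22
tool_pos: [0.4567, -0.2223, 0.2281]
tool_rot: [-0.0, 0.809, 0.587, 0.0]
contact_force: [0.9, 0.3, 0.1]
gripper_width: 0.758
grasp_force: 0.0
```

Run:
```python
from h import *
from scipy.spatial.transform import Rotation as Ro
for n in('scene','wrist'):
    q=grab(n)
    C=cloud(q);x,y,z=np.moveaxis(C,-1,0)
    m=(z>.012)&(z<.04)&(x>.41)&(x<.51)&(y>-.3)&(y<-.17)
    b=m&(q['color'].mean(-1)>90)&(z>.017)
    if b.sum()>20:
        r=cv2.minAreaRect(C[m][:,:2].astype(np.float32)*1000)
        r2=cv2.minAreaRect(C[b][:,:2].astype(np.float32)*1000)
        d=m&(q['color'].mean(-1)<70)
        print(n,r,r2,np.median(C[b][:,2]),'sh',np.median(C[d],0).round(3),d.sum())
s=monitor.state();Q=s['tool_rot'];M=Ro.from_quat(np.r_[Q[1:],Q[0]]).as_matrix()
print(s['tool_pos'],np.degrees(np.arctan2(M[1,1],M[0,1])),M[:,2])
cv2.imwrite('pics/j.png',q['color'][:,:,::-1])
```

```text
scene ((462.2325439453125, -232.51919555664062), (67.62744903564453, 48.9914665222168), 73.84178161621094) ((457.5322265625, -243.60289001464844), (38.8303108215332, 46.13106155395508), 73.84178161621094) 0.021224985891264092 sh [ 0.477 -0.219  0.016] 39
wrist ((461.7978210449219, -227.30593872070312), (68.55375671386719, 45.58393096923828), 71.5087890625) ((457.503662109375, -240.2732391357422), (40.61305236816406, 45.570281982421875), 71.21282958984375) 0.021067793609895802 sh [ 0.454 -0.209  0.013] 10
[ 0.45679085 -0.22049132  0.22811537] -17.874298003200032 [ 1.21003132e-04  5.05457491e-04 -9.99999865e-01]
```

View pics/j.png

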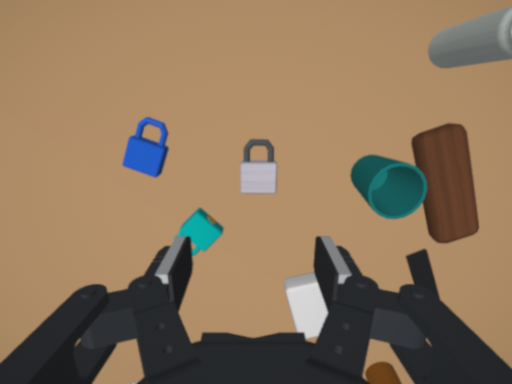

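Emit:
arm_command([
  [65, [0.003, -0.07, -0.12], [0, 0, 0]],
  [65, [0.003, -0.07, -0.25], [0, 0, 0]],
  [65, [0.003, -0.07, -0.38], [0, 0, 0]],
  [65, [0.003, -0.07, -0.51], [0, 0, 0]],
  [65, [0.003, -0.07, -0.64], [0, 0, 0]],
  [65, [0.003, -0.07, -0.72], [0, 0, 0]],
  [65, [0.003, -0.07, -0.75], [0, 0, 0]],
  [50, [0.003, -0.07, -0.75], [0, 0, 0]],
  [40, [0.003, -0.07, -0.75], [0, 0, 0]],
  [30, [0.003, -0.07, -0.75], [0, 0, 0]],
  [30, [0.003, -0.07, -0.75], [0, 0, 0]],
  [30, [0.003, -0.07, -0.75], [0, 0, 0]],
])

```text
time: 10.32
tool_pos: [0.4585, -0.2428, 0.0052]
tool_rot: [0.002, 0.808, 0.589, 0.001]
contact_force: [0.8, -0.1, -1.8]
gripper_width: 0.524
grasp_force: 63.7
```

Emit:
arm_command([
  [30, [0, 0, 0.1], [0, 0, 0]],
  [30, [0, 0, 0.22], [0, 0, 0.05]],
  [30, [0.01, 0.03, 0.32], [0, 0, 0.1]],
  [30, [0.03, 0.12, 0.35], [0, 0, 0.16]],
  [30, [0.05, 0.24, 0.35], [0, 0, 0.22]],
  [30, [0.07, 0.36, 0.35], [0, 0, 0.28]],
  [30, [0.09, 0.48, 0.35], [0, 0, 0.301]],
  [30, [0.11, 0.6, 0.35], [0, 0, 0.301]],
  [30, [0.13, 0.72, 0.35], [0, 0, 0.301]],
  [30, [0.15, 0.84, 0.35], [0, 0, 0.301]],
  [30, [0.15, 0.94, 0.35], [0, 0, 0.301]],
  [30, [0.15, 1.0, 0.35], [0, 0, 0.301]],
])

```text
time: 11.32
tool_pos: [0.5025, 0.0607, 0.1094]
tool_rot: [0.0, 0.647, 0.762, 0.001]
contact_force: [0.1, 0.1, -2.5]
gripper_width: 0.514
grasp_force: 63.8
```

Emit:
arm_command([
  [30, [0, 0.08, 0], [0, 0, 0]],
  [30, [0, 0.14, 0], [0, 0, 0]],
  [30, [0, 0.149, 0], [0, 0, 0]],
  [30, [0, 0.149, 0], [0, 0, 0]],
  [30, [0, 0.149, -0.05], [0, 0, 0]],
])

```text
time: 11.73
tool_pos: [0.5051, 0.1023, 0.0969]
tool_rot: [0.003, 0.648, 0.762, 0.002]
contact_force: [1.5, 0.8, -0.8]
gripper_width: 0.522
grasp_force: 63.9
```

Run:
```python
from tray import *
from scipy.spatial.transform import Rotation as Ro
tray()
s=monitor.state();Q=s['tool_rot'];M=Ro.from_quat(np.r_[Q[1:],Q[0]]).as_matrix()
print(s['tool_pos'],np.degrees(np.arctan2(M[1,1],M[0,1])),s['gripper_width'],s['contact_force'])
```

```text
scene 351 [487. 195.] [132. 279.] 9.3
side 515 [488. 198.] [131. 276.] 9.3
wrist 8218 [496. 150.] [131. 172.] 9.3
[0.50132258 0.10160338 0.09240839]
[0.50132258 0.10160338 0.09240839] 9.1198553265826 0.5242833621304508 [ 0.07378092  0.42592446 -2.65827753]
```

Emit:
arm_command([
  [30, [0.005, 0, -0.08], [0, 0, 0]],
  [30, [0.005, 0, -0.16], [0, 0, 0]],
  [30, [0.005, 0, -0.22], [0, 0, 0]],
  [30, [0.005, 0, -0.255], [0, 0, 0]],
  [30, [0.005, 0, -0.255], [0, 0, 0]],
  [48, [0.005, 0, -0.255], [0, 0, 0]],
  [58, [0.005, 0, -0.255], [0, 0, 0]],
  [62, [0.005, 0, -0.255], [0, 0, 0]],
  [62, [0.005, 0, -0.255], [0, 0, 0]],
  [62, [0.005, 0, -0.1], [0, 0, 0]],
  [62, [0.005, 0, 0.03], [0, 0, 0]],
  [62, [0.005, 0, 0.17], [0, 0, 0]],
])

```text
time: 12.88
tool_pos: [0.5032, 0.1026, 0.1434]
tool_rot: [-0.0, 0.648, 0.761, -0.0]
contact_force: [1.9, -0.1, 0.5]
gripper_width: 0.725
grasp_force: 0.0
```

Emit:
arm_command([
  [85, [0, 0, 0.07], [0, 0, -0.07]],
  [85, [0, -0.05, 0.1], [0, 0, -0.15]],
  [85, [0, -0.15, 0.1], [0, 0, -0.23]],
  [85, [0.03, -0.27, 0.1], [0, 0, -0.31]],
  [85, [0.06, -0.39, 0.1], [0, 0, -0.39]],
  [85, [0.1, -0.5, 0.1], [0, 0, -0.46]],
  [85, [0.14, -0.6, 0.1], [0, 0, -0.54]],
  [85, [0.18, -0.7, 0.1], [0, 0, -0.62]],
  [85, [0.22, -0.8, 0.1], [0, 0, -0.7]],
  [85, [0.26, -0.9, 0.1], [0, 0, -0.77]],
  [85, [0.3, -1.0, 0.1], [0, 0, -0.85]],
  [85, [0.317, -1.0, 0.1], [0, 0, -0.93]],
])

```text
time: 13.88
tool_pos: [0.6001, -0.2026, 0.1731]
tool_rot: [0.002, 0.991, 0.13, 0.001]
contact_force: [-0.1, 0.7, 0.1]
gripper_width: 0.995
grasp_force: 0.0
```

Emit:
arm_command([
  [85, [0, -0.1, 0], [0, 0, -0.07]],
  [85, [0, -0.2, 0], [0, 0, -0.07]],
  [85, [0, -0.295, 0], [0, 0, -0.07]],
  [85, [0, -0.295, 0], [0, 0, -0.07]],
  [85, [0, -0.295, 0], [0, 0, -0.07]],
])

```text
time: 14.3
tool_pos: [0.599, -0.2873, 0.1726]
tool_rot: [0.0, 0.997, 0.08, 0.001]
contact_force: [0.4, -0.6, -0.6]
gripper_width: 0.994
grasp_force: 0.0
```

Run:
```python
from h import *
from scipy.spatial.transform import Rotation as Ro
for n in('scene','wrist','side'):
    q=grab(n);C=cloud(q);x,y,z=np.moveaxis(C,-1,0)
    c=q['color'].astype(int);m=(z>.07)&(z<.092)&(x>.55)&(x<.65)&(y>-.34)&(y<-.24)&(c[...,1]-c[...,0]>10)
    if m.sum()>20: print(n,m.sum(),cv2.minEnclosingCircle(C[m][:,:2].astype(np.float32)*1000),np.percentile(z[m],90))
    m=(z>.022)&(z<.04)&(x>.44)&(x<.56)&(y>.07)&(y<.22)&(c.max(-1)-c.min(-1)<18)&(c.mean(-1)>75)
    if m.sum()>20: print(n,'lock',m.sum(),cv2.minAreaRect(C[m][:,:2].astype(np.float32)*1000),np.median(z[m]))
s=monitor.state();Q=s['tool_rot'];M=Ro.from_quat(np.r_[Q[1:],Q[0]]).as_matrix()
print(s['tool_pos'],np.degrees(np.arctan2(M[1,1],M[0,1])),s['joint_pos'])
```

```text
scene 94 ((598.0577392578125, -287.16094970703125), 33.12038040161133) 0.08263392573577213
scene lock 80 ((505.1517028808594, 98.55301666259766), (41.25419616699219, 44.70185470581055), 88.53694915771484) 0.030052838656086878
wrist 1334 ((598.214599609375, -284.2895812988281), 31.95878791809082) 0.0797784434813912
side 242 ((598.388427734375, -285.1712646484375), 31.768095016479492) 0.08255450882323842
side lock 102 ((502.9230041503906, 115.56996154785156), (59.9619140625, 43.80340576171875), 87.63526153564453) 0.031043287141006404
[ 0.59905595 -0.28501071  0.17216981] -80.69081177661738 [-5.56297300e-01  1.81749096e-01  1.57310393e+00  3.38715410e-04
  1.38648462e+00  8.51961025e-01]
```

Emit:
arm_command([
  [85, [0, 0, -0.1], [0, 0, 0]],
  [85, [0, 0, -0.2], [0, 0, 0]],
  [85, [0, 0, -0.3], [0, 0, 0]],
  [85, [0, 0, -0.38], [0, 0, 0]],
  [85, [0, 0, -0.427], [0, 0, 0]],
  [85, [0, 0, -0.427], [0, 0, 0]],
  [70, [0, 0, -0.427], [0, 0, 0]],
  [62, [0, 0, -0.427], [0, 0, 0]],
  [50, [0, 0, -0.427], [0, 0, 0]],
  [50, [0, 0, -0.427], [0, 0, 0]],
  [50, [0, 0, -0.427], [0, 0, 0]],
])

```text
time: 15.37
tool_pos: [0.6005, -0.2866, 0.0466]
tool_rot: [0.001, 0.997, 0.081, 0.002]
contact_force: [-0.8, 2.4, 6.7]
gripper_width: 0.729
grasp_force: 66.0
```

Emit:
arm_command([
  [50, [0, 0, 0.08], [0, 0, 0]],
  [50, [0, 0, 0.18], [0, 0, 0]],
  [50, [0, 0.05, 0.26], [0, 0, 0]],
  [50, [-0.03, 0.15, 0.28], [0, 0, 0]],
  [50, [-0.07, 0.26, 0.28], [0, 0, 0]],
  [50, [-0.11, 0.37, 0.28], [0, 0, 0]],
  [50, [-0.15, 0.48, 0.28], [0, 0, 0]],
  [50, [-0.19, 0.59, 0.28], [0, 0, 0]],
  [50, [-0.23, 0.7, 0.28], [0, 0, 0]],
  [50, [-0.27, 0.81, 0.28], [0, 0, 0]],
  [50, [-0.31, 0.91, 0.28], [0, 0, 0]],
  [50, [-0.34, 1.0, 0.28], [0, 0, 0]],
])

```text
time: 16.37
tool_pos: [0.4955, 0.0156, 0.1275]
tool_rot: [0.0, 0.997, 0.081, -0.0]
contact_force: [0.9, 0.5, -1.5]
gripper_width: 0.725
grasp_force: 66.1
```

Emit:
arm_command([
  [50, [-0.01, 0.1, 0], [0, 0, 0]],
  [50, [-0.02, 0.2, 0], [0, 0, 0]],
  [50, [-0.027, 0.3, 0], [0, 0, 0]],
  [50, [-0.027, 0.4, 0], [0, 0, 0]],
  [50, [-0.027, 0.49, 0], [0, 0, 0]],
  [50, [-0.027, 0.55, 0], [0, 0, 0]],
  [50, [-0.027, 0.59, 0], [0, 0, 0]],
  [50, [-0.027, 0.6, 0], [0, 0, 0]],
  [50, [-0.027, 0.6, 0], [0, 0, 0]],
  [50, [-0.027, 0.6, 0], [0, 0, 0]],
])

```text
time: 17.2
tool_pos: [0.4888, 0.1933, 0.1275]
tool_rot: [0.0, 0.997, 0.08, -0.0]
contact_force: [-0.3, 0.7, -2.2]
gripper_width: 0.724
grasp_force: 66.1
```

Run:
```python
from tray import *
tray()
s=monitor.state();print(s['tool_pos'],s['tool_rot'],s['contact_force'],s['gripper_width'])
a=load('scene');b=load('side')
for n in('scene','side'):
    q=load(n);C=cloud(q);x,y,z=np.moveaxis(C,-1,0);c=q['color'].astype(int)
    m=(x>.42)&(x<.56)&(y>.13)&(y<.26)&(z>.05)&(z<.2)&(c[...,1]-c[...,0]>12)
    if m.sum()>5: print(n,m.sum(),C[m].min(0).round(3),C[m].max(0).round(3))
cv2.imwrite('pics/k.png',np.hstack([cv2.resize(a['color'][100:220,220:320],(400,480)),cv2.resize(b['color'][90:210,170:270],(400,480))])[:,:,::-1])
```

```text
scene 410 [488. 194.] [133. 281.] 9.2
side 616 [488. 199.] [131. 278.] 9.0
wrist 9011 [488. 199.] [131. 272.] 9.3
[0.48893563 0.19306348 0.12765911]
[0.48893563 0.19306348 0.12765911] [ 1.67842248e-04  9.96795446e-01  7.99925613e-02 -1.05089147e-05] [ 0.03806237 -0.59410367 -1.03483782] 0.7233583323862187
scene 178 [0.467 0.155 0.087] [0.519 0.223 0.165]
side 320 [0.456 0.134 0.084] [0.518 0.224 0.196]
```

View pics/k.png

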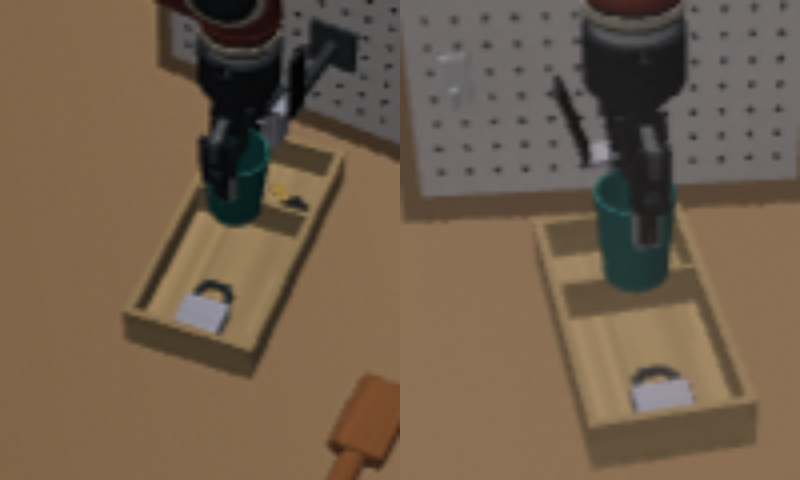

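Emit:
arm_command([
  [50, [0, 0, -0.08], [0, 0, 0]],
  [50, [0, 0, -0.16], [0, 0, 0]],
  [50, [0, 0, -0.21], [0, 0, 0]],
  [50, [0, 0, -0.236], [0, 0, 0]],
  [50, [0, 0, -0.24], [0, 0, 0]],
  [50, [0, 0, -0.24], [0, 0, 0]],
  [66, [0, 0, -0.24], [0, 0, 0]],
  [74, [0, 0, -0.24], [0, 0, 0]],
  [76, [0, 0, -0.24], [0, 0, 0]],
  [76, [0, 0, -0.24], [0, 0, 0]],
])

```text
time: 18.18
tool_pos: [0.4893, 0.1942, 0.0565]
tool_rot: [-0.0, 0.997, 0.081, 0.001]
contact_force: [0.2, -0.3, 0.4]
gripper_width: 0.894
grasp_force: 0.0
```

Emit:
arm_command([
  [76, [0, 0, 0.06], [0, 0, 0]],
  [76, [0, 0, 0.15], [0, 0, 0]],
  [76, [0, 0, 0.28], [0, 0, 0]],
  [76, [0, 0, 0.4], [0, 0, 0]],
  [76, [0.05, -0.1, 0.5], [0, 0, 0]],
  [76, [0.1, -0.2, 0.6], [0, 0, 0]],
  [76, [0.1, -0.32, 0.6], [0, 0, 0]],
  [76, [0.1, -0.45, 0.6], [0, 0, 0]],
  [76, [0.1, -0.57, 0.6], [0, 0, 0]],
  [76, [0.1, -0.7, 0.6], [0, 0, 0]],
  [76, [0.1, -0.8, 0.6], [0, 0, 0]],
  [76, [0.1, -0.8, 0.6], [0, 0, 0]],
])

```text
time: 19.18
tool_pos: [0.5187, -0.0504, 0.2361]
tool_rot: [0.001, 0.997, 0.078, 0.0]
contact_force: [0.9, 0.3, 0.1]
gripper_width: 0.89
grasp_force: 0.0
```

Run:
```python
from tray import *
tray()
for n in('scene','side'):
    q=load(n);C=cloud(q);x,y,z=np.moveaxis(C,-1,0);c=q['color'].astype(int)
    g=(x>.42)&(x<.56)&(y>.08)&(y<.26)
    m=g&(z>.08)&(z<.11)&(c[...,1]-c[...,0]>10)
    print(n,m.sum(),'cup top',cv2.minEnclosingCircle(C[m][:,:2].astype(np.float32)*1000),np.percentile(z[m],[50,95]))
    m=(x>.44)&(x<.56)&(y>.05)&(y<.15)&(z>.02)&(z<.04)&(c.max(-1)-c.min(-1)<18)&(c.mean(-1)>75)
    print('lock',cv2.minAreaRect(C[m][:,:2].astype(np.float32)*1000),np.median(z[m]))
a=load('scene');b=load('side')
cv2.imwrite('pics/l.png',np.hstack([cv2.resize(a['color'][100:220,220:320],(400,480)),cv2.resize(b['color'][90:210,170:270],(400,480))])[:,:,::-1])
```

```text
scene 471 [487. 196.] [133. 281.] 9.2
side 561 [488. 198.] [131. 276.] 9.2
wrist 3710 [492. 170.] [130. 213.] 9.3
[ 0.51880234 -0.04583261  0.2359123 ]
scene 67 cup top ((488.01019287109375, 191.1304168701172), 34.719364166259766) [0.0855333 0.0912922]
lock ((503.7037048339844, 102.97247314453125), (45.93780517578125, 40.586151123046875), 8.02345085144043) 0.029634593478838456
side 118 cup top ((487.9495544433594, 192.79026794433594), 34.12283706665039) [0.08630908 0.09122449]
lock ((502.76434326171875, 113.0926284790039), (53.55259704589844, 43.70042419433594), 87.75224304199219) 0.03137153730332587
```

View pics/l.png

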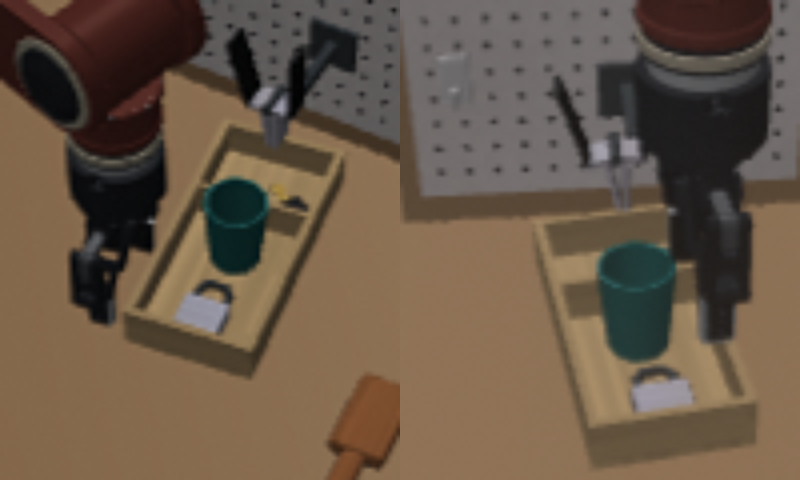

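The cup stands upright in the bay and its top is at 88 mm, as expected on the tray floor. The padlock lies flat, the key is in the pocket, and the clip is shut.

```bash
python3 -c "
from plant import manip
print(manip.job_done())"
```

```text
the job is handed in; nothing more can be done
None
```

The job is handed in (no verdict was returned): in the last images the key is in the tray's small pocket, the clip is shut, and the padlock (flat) and cup (upright) are in the long bay; I did not re-measure the bystanders at the end.

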